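# Feel two gearmotor cranks for gear play and sort out the worn ones

### The arm

A 6-joint arm with a two-finger parallel gripper is mounted at the origin on the work surface. World frame = base frame: x ahead of the robot, y to its left, z up, the work surface at z = 0. Lengths are in m, angles in rad, forces in N, time in s.
With the tool pointing down it reaches from about 0.25 to 0.725 m from the base axis. Payload 4 kg.
Tool frame: the origin (TCP) lies at the very end of the fingers, on their centre line; the grasp point (between the pads) lies 19 mm behind it; y points along the fingers, z is the direction in which the jaws open and shut, and the axes are right-handed (so a half turn about y gives the same grasp; the last joint's range is limited). The gripper opens to 85 mm and grips with 20 to 120 N. Pads are 22 mm wide; open, the fingers measure 114 mm over their backs; the gripper's body (76 mm by 85 mm) begins 54 mm behind the grasp point. The pads swing forward as they close: fully open they stand 13 mm farther back than shut.
Start: joints at [-1.125, 0.241, 0.005, 1.335, 0, 1.571], TCP at [0.216, -0.451, 0.231] pointing down, gripper open.
Joint ranges: [-2.72, 2.72], [-1.05, 1.87], [-1.09, 1.28], [-1.99, 2.15], [-1.42, 1.44], [-3.14, 3.14]. Speed limits (rad/s): [2.79, 2.79, 3.14, 3.14, 3.14, 3.14].

### API

Orientations are given as a unit quaternion [x, y, z, w].
In Python, from workcell import bot gives the robot as it stands. The module is installed in compiled form; this text tells all that it offers.
- The arm moves only by the tool move_arm, never from a script. Its argument "increments" is a list of rows, each an object with "grip": the closure, from 0 (fully open) to 1 (shut); "linear": the shift along the tool's x, y, z scaled (see below), a list of three; "twist": the turn about the tool's y scaled (see below). A call has exactly 5 rows; each row shifts and turns the pose as measured when the row begins, along the tool's axes as they then stand; what a row does not reach is not made up. The controller multiplies each number of a shift by 0.2 m and each number of a turn by 2 rad. A row lasts 1/10 s, in which the tool goes at most 50 mm and 8.59 degrees, less where a joint would pass 70% of its speed; a pose out of reach is approached as far as the arm can. A call with a number of a shift or a turn outside -1 to 1 is refused whole. A call with a gripper value outside its range is refused whole. The fingers move at their own pace and stop on an object; the grip force is fixed at half the most. Time passes only in rows, so rows that do not move let the fingers close, or fill a call up. It gives the time, the measured TCP pose, the force and the opening at its end, in the units of the state.
- bot.get_obs(): the state, without advancing time (a new reading comes with each control period).
- bot.camera(name): name is "side" or "top" or "wrist"; returns (picture, depth): 420x560x3 uint8, blue, green, red; 420x560 float32, m along the optical axis (not along the pixel's ray), 0 where there is no reading.
- bot.camera_params(name): a dict with "camera_matrix" (3x3 intrinsics, pixels), "rvec" (rotation vector, rad) and "tvec" (3), from world to camera coordinates, as OpenCV has them; the wrist camera has in their place "T_tool_cam" (4x4, takes a point from camera to tool coordinates, whose origin is the TCP and whose axes are the tool frame's). Camera axes: x right, y down, z forward; pixel columns grow to the right and rows downward; lengths in m; the calibration is good to about 2 mm. A picture is of the moment at which its call begins: read the wrist's pose just before it. camera_params takes no time and is no camera call.
- bot.job_done(): hands the job in, once; it reports no verdict.
The state is a dict: "clock": time; "joint_pos": joint angles; "joint_vel": joint speeds; "tau": joint torques, N m; "eef_pos": TCP position; "tool_rot": TCP orientation; "ft_force": force on the tool from outside, world axes, zero at the start; "ft_torque": the same for the moment, N m; "grip_width": finger opening in m.
Only numpy, scipy, OpenCV 4.12 (cv2) and the standard library are available. Lean on these libraries where they do the work, as an engineer would, in place of code of your own. Each camera call takes 0.05 s, during which the arm holds its last target. There are 200 camera calls.

### The job

Two worm gearmotors stand in their check cradles, and either, both or neither may have a worn gear: rock each crank gently (about 5 N) from side to side by its pin to feel the play, which is about a millimetre on a sound one and about a centimetre on a worn one. Lay each worn motor in the shallow steel reject tray and each sound one in the grey plastic stock carrier with the tall ends, feet down and flat on the floor of it, without forcing a crank or dropping a motor. Leave the other things on the bench where they are.

Things in the scene. Friction and masses are not known exactly. Their poses are not given: they have to be found in the camera images.
- motor_1_base (a point): Gearmotor 1: centre of the underside of its foot flange (84 x 80 x 8 mm), below the output shaft. Round aluminium gear housing 40 mm high; dark round motor can, 46 mm diameter, lying along the motor's +x from 42 to 120 mm off the shaft. z up; -x faces roughly the robot. 0.8 to 1.0 kg. It stands feet down in its cradle and lifts straight up.
- motor_1_can (a point): Grip place on the motor can of gearmotor 1, on the can's axis, over the centre of mass: 53 mm along +x, 6 mm along +y and 26 mm up from the base point. 46 mm wide; fingers close along the motor's y (axes are the motor's). Nothing beside it but the 6 mm cradle board below.
- motor_1_shaft (a point): Point on the vertical output shaft of gearmotor 1 at crank height, 53 mm above the motor's underside: the axis about which the crank rocks. The worm gear cannot be driven from the crank, so the crank moves only by the play. Sound: 0.01 rad either way. Worn: 0.10 rad either way, moving freely. It does not spring back.
- crank_1_pin (a point): Middle of the upright crank pin of gearmotor 1: 12 mm diameter, 30 mm clear above the arm, this point 15 mm below the top, 71 mm above the motor's underside, 55 mm from the shaft, to the front within 0.5 rad. Play side to side at the pin: 1 mm sound, 11 mm worn; pushed 5 N each way the motor's seat, the pads and the arm add 2 to 5 mm. 5 N is enough; over 12 N forces it.
- cradle_1_seat (a point): Seat of plywood check cradle 1, screwed down: point under the middle of the motor's foot flange, 6 mm above the bench, axes as the motor's. Board 190 x 104 x 6 mm with battens 12 mm high around the foot flange (1 mm clear each side), open where the can lies.
- motor_2_base (a point): Gearmotor 2: centre of the underside of its foot flange (84 x 80 x 8 mm), below the output shaft. Round aluminium gear housing 40 mm high; dark round motor can, 46 mm diameter, lying along the motor's +x from 42 to 120 mm off the shaft. z up; -x faces roughly the robot. 0.8 to 1.0 kg. It stands feet down in its cradle and lifts straight up.
- motor_2_can (a point): Grip place on the motor can of gearmotor 2, on the can's axis, over the centre of mass: 53 mm along +x, 6 mm along +y and 26 mm up from the base point. 46 mm wide; fingers close along the motor's y (axes are the motor's). Nothing beside it but the 6 mm cradle board below.
- motor_2_shaft (a point): Point on the vertical output shaft of gearmotor 2 at crank height, 53 mm above the motor's underside: the axis about which the crank rocks. The worm gear cannot be driven from the crank, so the crank moves only by the play. Sound: 0.01 rad either way. Worn: 0.10 rad either way, moving freely. It does not spring back.
- crank_2_pin (a point): Middle of the upright crank pin of gearmotor 2: 12 mm diameter, 30 mm clear above the arm, this point 15 mm below the top, 71 mm above the motor's underside, 55 mm from the shaft, to the front within 0.5 rad. Play side to side at the pin: 1 mm sound, 11 mm worn; pushed 5 N each way the motor's seat, the pads and the arm add 2 to 5 mm. 5 N is enough; over 12 N forces it.
- cradle_2_seat (a point): Seat of plywood check cradle 2, screwed down: point under the middle of the motor's foot flange, 6 mm above the bench, axes as the motor's. Board 190 x 104 x 6 mm with battens 12 mm high around the foot flange (1 mm clear each side), open where the can lies.
- reject_tray: Reject tray: shallow steel, 280 (x) x 240 (y) x 24 mm high outside, walls and floor 3 mm, fixed; origin at the centre of its underside. A scrap white gear wheel (40 mm wide, 16 mm high) lies by the middle of its far (+x) wall, about 115 mm from the centre; it may be pushed about. Two motors fit side by side, cans to +x, foot centres 35 mm to -x and 45 mm either side of the middle.
- stock_carrier: Stock carrier: open grey plastic carrier, 280 (x) x 240 (y) mm outside, end walls (at +x and -x) 60 mm high with hand slots, side walls 20 mm high, walls and floor 4 mm, empty, fixed; origin at the centre of its underside. Two motors fit side by side, cans to +x, foot centres 35 mm to -x and 45 mm either side of the middle.

How it is judged:
By the outcome, as a careful person would: the job done as asked, in the order asked, and still so for the second after the job is handed in, with the robot touching nothing.
It also fails if it takes over 70 s, if anything falls off the work surface, if the arm or the gripper's body presses on something with over 40 N, if the wrist force passes 120 N, or if a joint passes its speed limit or range.

## Working session

There is one attempt and no reset: what is moved stays moved. The work goes in short steps, Python scripts to look and compute and a tool call to move; the robot and the scene stay as the last step left them, time stands still between calls to the robot, and variables do not carry over. Pictures are saved under pics/ and viewed, about 8 in all and at most 12, crops included, and the job is handed in when it is done.

Besides the shell and the picture viewer there is one more tool, called after "Request:" in YAML: its name, and indented under it one key for each argument. move_arm: Moves the arm, as the interface text tells. Its arguments: {"type":"object","properties":{"increments":{"type":"array"}},"required":["increments"]}

```bash
mkdir -p pics; ls; cat > h.py <<'E'
import numpy as np, cv2
from scipy.spatial.transform import Rotation as R
from workcell import bot
def cloud(name):
    o=bot.get_obs(); p=bot.camera_params(name); img,d=bot.camera(name)
    K=np.array(p["camera_matrix"]); v,u=np.mgrid[:d.shape[0],:d.shape[1]]
    P=np.stack([(u-K[0,2])/K[0,0]*d,(v-K[1,2])/K[1,1]*d,d],-1)
    if "T_tool_cam" in p:
        T=np.array(p["T_tool_cam"]); P=P@T[:3,:3].T+T[:3,3]
        P=P@R.from_quat(o["tool_rot"]).as_matrix().T+o["eef_pos"]
    else:
        M=cv2.Rodrigues(np.array(p["rvec"],float))[0]; P=(P-np.ravel(p["tvec"]))@M
    P[d==0]=np.nan
    return img,P
E
python3 - <<'E'
from h import *
o=bot.get_obs(); print({k:np.round(v,3) for k,v in o.items()}); print(R.from_quat(o["tool_rot"]).as_matrix().round(2))
img,P=cloud("top"); cv2.imwrite("pics/top.png",img); np.save("top.npy",P)
E
```

```text
pics
{'clock': np.float64(0.0), 'joint_pos': array([-1.125,  0.241,  0.004,  1.335,  0.   ,  1.571]), 'joint_vel': array([-0.   , -0.   ,  0.   , -0.001,  0.   , -0.   ]), 'tau': array([-0.0000e+00, -3.7232e+01,  2.5241e+01,  1.7000e-02, -0.0000e+00,
       -0.0000e+00]), 'eef_pos': array([ 0.215, -0.451,  0.23 ]), 'tool_rot': array([-0.156,  0.69 , -0.689,  0.156]), 'ft_force': array([ 0.082,  0.709, -0.313]), 'ft_torque': array([ 0.008, -0.012,  0.019]), 'grip_width': np.float64(0.085)}
[[-0.9  -0.    0.43]
 [-0.43  0.   -0.9 ]
 [-0.   -1.   -0.  ]]
```

View pics/top.png

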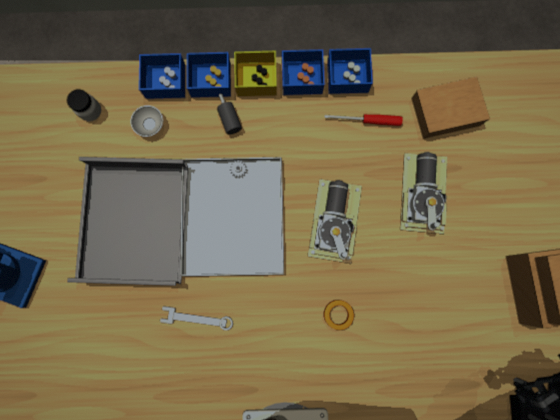

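The top view shows motors at px (335,230) and (431,205), the carrier with tall ends at (130,220) and the tray with the scrap gear at (235,215).

```bash
python3 - <<'E'
from h import *
P=np.load("top.npy"); img=cv2.imread("pics/top.png")
x,y,z=P[...,0],P[...,1],P[...,2]
print("bench",P[330,270].round(4),P[290,390].round(4))
for n,(a,b,c,d) in dict(A=(305,365,175,265),B=(400,452,148,237)).items():
    s=np.s_[c:d,a:b]; Q=P[s].reshape(-1,3)
    pin=Q[Q[:,2]>0.083]; print(n,"pin",len(pin),pin.mean(0).round(4),pin.max(0).round(4),pin.min(0).round(4))
    bd=Q[(Q[:,2]>.003)&(Q[:,2]<.014)]
    (cx,cy),(w,h),an=cv2.minAreaRect((bd[:,:2]*1000).astype(np.float32)); print("board",cx,cy,w,h,an)
    can=Q[(Q[:,2]>.03)&(Q[:,2]<.062)]
    for lo in np.arange(Q[:,0].min(),Q[:,0].max(),.01):
        m=Q[(Q[:,0]>=lo)&(Q[:,0]<lo+.01)&(Q[:,2]>.03)]
        if len(m): print("  x%.3f y %.4f..%.4f zmax %.4f n%d"%(lo,m[:,1].min(),m[:,1].max(),m[:,2].max(),len(m)))
def row(r,c0,c1,st): 
    for c in range(c0,c1,st): print((c,r),P[r,c].round(3),end=' ')
    print()
row(220,74,92,2);row(220,176,194,2);row(220,276,290,2)
for c in (130,235):
  for r in list(range(154,172,2))+list(range(268,288,2)): print((c,r),P[r,c].round(3),end=' ')
  print()
for n,(a,b,c,d) in dict(car=(70,182,150,290),tray=(188,292,150,285)).items():
    Q=P[c:d,a:b].reshape(-1,3); Q=Q[(Q[:,2]>.015)]
    print(n,cv2.minAreaRect((Q[:,:2]*1000).astype(np.float32)))
E
```

```text
bench [0.2709 0.0301 0.0019] [ 0.3554 -0.2546  0.0013]
A pin 26 [ 0.4368 -0.1374  0.0919] [ 0.4428 -0.1327  0.0954] [ 0.4314 -0.142   0.0845]
board 527.6121215820312 -131.66891479492188 142.70611572265625 216.67819213867188 87.96642303466797Traceback (most recent call last):
  File "<stdin>", line 11, in <module>
ValueError: arange: cannot compute length
```

```bash
cat > m.py <<'E'
from h import *
P=np.load("top.npy")
for n,(a,b,c,d) in dict(A=(305,365,175,265),B=(400,452,148,237)).items():
    Q=P[c:d,a:b].reshape(-1,3); Q=Q[np.isfinite(Q[:,2])]
    pin=Q[Q[:,2]>0.083]; print(n,"pin",len(pin),pin.mean(0).round(4))
    can=Q[(Q[:,2]>.03)]
    for lo in np.arange(can[:,0].min(),can[:,0].max(),.01):
        m=can[(can[:,0]>=lo)&(can[:,0]<lo+.01)]
        if len(m): print("  x%.3f y %.4f..%.4f mid %.4f zmax %.4f n%d"%(lo,m[:,1].min(),m[:,1].max(),(m[:,1].min()+m[:,1].max())/2,m[:,2].max(),len(m)))
    mm=(P[c:d,a:b,2]>.004).astype(np.uint8); k,L,st,_=cv2.connectedComponentsWithStats(mm); i=1+st[1:,4].argmax()
    print("board",cv2.minAreaRect((P[c:d,a:b][L==i][:,:2]*1000).astype(np.float32)))
for n,(a,b,c,d) in dict(car=(70,182,150,290),tray=(188,292,150,285)).items():
    Q=P[c:d,a:b].reshape(-1,3); Q=Q[(Q[:,2]>.015)]
    print(n,cv2.minAreaRect((Q[:,:2]*1000).astype(np.float32)))
def pr(L):
    for q in L: print(q.round(3),end=' ')
    print()
pr(P[220,74:92:2]);pr(P[220,176:194:2]);pr(P[220,276:290:2])
for c in (130,235): pr(P[154:172:2,c]);pr(P[268:288:2,c])
E
python3 m.py
```

```text
A pin 26 [ 0.4368 -0.1374  0.0919]
  x0.428 y -0.1435..-0.1284 mid -0.1359 zmax 0.0954 n38
  x0.438 y -0.1442..-0.1261 mid -0.1352 zmax 0.0938 n31
  x0.448 y -0.1426..-0.0885 mid -0.1156 zmax 0.0659 n89
  x0.458 y -0.1518..-0.0879 mid -0.1199 zmax 0.0681 n115
  x0.468 y -0.1572..-0.0888 mid -0.1230 zmax 0.0680 n137
  x0.478 y -0.1604..-0.0877 mid -0.1240 zmax 0.0751 n137
  x0.488 y -0.1694..-0.0868 mid -0.1281 zmax 0.0740 n148
  x0.498 y -0.1697..-0.0891 mid -0.1294 zmax 0.0656 n142
  x0.508 y -0.1670..-0.0930 mid -0.1300 zmax 0.0544 n107
  x0.518 y -0.1512..-0.0982 mid -0.1247 zmax 0.0546 n84
  x0.528 y -0.1511..-0.0998 mid -0.1255 zmax 0.0654 n99
  x0.538 y -0.1498..-0.1006 mid -0.1252 zmax 0.0583 n88
  x0.548 y -0.1528..-0.1064 mid -0.1296 zmax 0.0583 n83
  x0.558 y -0.1533..-0.1087 mid -0.1310 zmax 0.0577 n83
  x0.568 y -0.1564..-0.1099 mid -0.1331 zmax 0.0599 n83
  x0.578 y -0.1562..-0.1124 mid -0.1343 zmax 0.0580 n82
  x0.588 y -0.1595..-0.1149 mid -0.1372 zmax 0.0578 n88
  x0.598 y -0.1596..-0.1149 mid -0.1373 zmax 0.0585 n69
  x0.608 y -0.1489..-0.1179 mid -0.1334 zmax 0.0529
[... 2195 characters left out ...]
[0.667 0.345 0.059] [0.667 0.352 0.04 ] [0.667 0.357 0.023] [0.667 0.364 0.004] [0.661 0.362 0.008] 
[0.423 0.359 0.005] [0.418 0.359 0.004] [0.414 0.359 0.004] [0.409 0.358 0.005] [0.404 0.358 0.006] [0.4   0.359 0.004] [0.394 0.338 0.064] [0.39  0.339 0.062] [0.386 0.339 0.061] [0.381 0.359 0.002] 
[0.696 0.106 0.002] [ 0.691  0.107 -0.001] [0.68  0.104 0.023] [0.677 0.105 0.014] [0.672 0.105 0.016] [0.667 0.105 0.014] [0.661 0.105 0.02 ] [0.656 0.105 0.02 ] [0.651 0.105 0.018] 
[0.416 0.11  0.005] [ 0.412  0.11  -0.002] [0.407 0.11  0.002] [0.402 0.107 0.028] [ 0.398  0.11  -0.001] [0.393 0.11  0.002] [ 0.388  0.111 -0.001] [0.384 0.11  0.   ] [ 0.379  0.111 -0.001] [ 0.374  0.111 -0.001]
```

```bash
cat >> h.py <<'E'
def go(xyz,yaw,o=None):
    """yaw(deg): motor yaw; tool z along -motor y. Prints twist units, then shift units AFTER turn."""
    o=o or bot.get_obs(); M=R.from_quat(o["tool_rot"]).as_matrix(); zt=M[:,2]
    tgt=np.radians(yaw-90); d=(tgt-np.arctan2(zt[1],zt[0])+np.pi)%(2*np.pi)-np.pi
    Y=np.array([0,0,-1.]);Z=np.array([np.cos(tgt),np.sin(tgt),0]);X=np.cross(Y,Z)
    dv=np.array(xyz)-o["eef_pos"]
    print("t%.2f"%o["clock"],"tcp",o["eef_pos"].round(4),"yaw %.2f"%(np.degrees(np.arctan2(zt[1],zt[0]))+90),"tilt",M[2,:].round(4),"w%.4f"%o["grip_width"],"F",o["ft_force"].round(2))
    print("  twist units %.4f (rows %.1f)"%(-d/2,abs(np.degrees(d))/8.59),"shift units",(np.array([X@dv,Y@dv,Z@dv])/.2).round(4),"dist %.3f"%np.linalg.norm(dv))
E
python3 - <<'E'
from h import *
p=bot.camera_params("wrist"); print(np.round(p["T_tool_cam"],3),np.round(p["camera_matrix"],0))
go([.50,-.34,.22],-7); 
P=np.load("top.npy"); print(P[227:235:2,332:340:2].round(3).tolist(),P[199:207:2,427:433:2].round(3).tolist())
E
```

```text
[[-0.     0.965  0.263 -0.067]
 [ 0.002 -0.263  0.965 -0.143]
 [ 1.     0.001 -0.001 -0.001]
 [ 0.     0.     0.     1.   ]] [[299.   0. 280.]
 [  0. 299. 207.]
 [  0.   0.   1.]]
t0.05 tcp [ 0.2153 -0.4506  0.2304] yaw 25.54 tilt [ 0.     -1.     -0.0021] w0.0851 F [-0.71  0.26  0.79]
  twist units 0.2840 (rows 3.8) shift units [-1.3454  0.0521 -0.7222] dist 0.306
[[[0.503, -0.119, 0.049], [0.501, -0.122, 0.064], [0.501, -0.126, 0.065], [0.503, -0.133, 0.046]], [[0.496, -0.117, 0.066], [0.496, -0.121, 0.068], [0.496, -0.126, 0.068], [0.495, -0.13, 0.072]], [[0.491, -0.116, 0.069], [0.491, -0.12, 0.071], [0.491, -0.125, 0.071], [0.491, -0.129, 0.071]], [[0.487, -0.116, 0.069], [0.487, -0.121, 0.069], [0.487, -0.125, 0.067], [0.487, -0.13, 0.067]]] [[[0.559, -0.336, 0.064], [0.559, -0.341, 0.063], [0.558, -0.343, 0.071]], [[0.555, -0.336, 0.064], [0.553, -0.338, 0.072], [0.553, -0.342, 0.071]], [[0.55, -0.335, 0.066], [0.548, -0.337, 0.074], [0.548, -0.341, 0.075]], [[0.546, -0.336, 0.063], [0.545, -0.339, 0.065], [0.544, -0.342, 0.07]]]
```

Request:
move_arm:
  increments:
    - {"grip": 0.72, "linear": [0, 0, 0], "twist": 0.071}
    - {"grip": 0.72, "linear": [0, 0, 0], "twist": 0.071}
    - {"grip": 0.72, "linear": [0, 0, 0], "twist": 0.071}
    - {"grip": 0.72, "linear": [0, 0, 0], "twist": 0.071}
    - {"grip": 0.72, "linear": [0, 0, 0], "twist": 0}

```text
clock: 0.55
eef_pos: [0.2142, -0.4483, 0.2269]
tool_rot: [0.049, 0.708, -0.702, -0.053]
ft_force: [0.8, -0.3, -0.0]
grip_width: 0.024
```

Request:
move_arm:
  increments:
    - {"grip": 0.72, "linear": [-0.1345, 0, -0.072], "twist": 0}
    - {"grip": 0.72, "linear": [-0.1345, 0, -0.072], "twist": 0}
    - {"grip": 0.72, "linear": [-0.1345, 0.05, -0.072], "twist": 0}
    - {"grip": 0.72, "linear": [-0.1345, 0.05, -0.072], "twist": 0}
    - {"grip": 0.72, "linear": [-0.1345, 0.05, -0.072], "twist": 0}

```text
clock: 1.05
eef_pos: [0.3582, -0.3956, 0.1955]
tool_rot: [0.046, 0.709, -0.702, -0.05]
ft_force: [0.3, -0.5, 0.4]
grip_width: 0.024
```

```bash
python3 - <<'E'
from h import *
go([.497,-.341,.13],-7)
E
```

```text
t1.05 tcp [ 0.3582 -0.3956  0.1955] yaw -7.78 tilt [ 0.0068 -0.9999 -0.0082] w0.0240 F [ 0.32 -0.52  0.38]
  twist units -0.0068 (rows 0.1) shift units [-0.6554  0.3273 -0.3554] dist 0.163
```

Request:
move_arm:
  increments:
    - {"grip": 0.72, "linear": [-0.17, 0.08, -0.09], "twist": 0}
    - {"grip": 0.72, "linear": [-0.17, 0.08, -0.09], "twist": 0}
    - {"grip": 0.72, "linear": [-0.17, 0.08, -0.09], "twist": 0}
    - {"grip": 0.72, "linear": [-0.17, 0.08, -0.09], "twist": 0}
    - {"grip": 0.72, "linear": [-0.02, 0.01, 0], "twist": 0}

```text
clock: 1.55
eef_pos: [0.5128, -0.3366, 0.1229]
tool_rot: [0.037, 0.71, -0.702, -0.044]
ft_force: [0.1, 0.5, 0.3]
grip_width: 0.0238
```

```bash
cat > w.py <<'E'
import sys
from h import *
n=sys.argv[1]
img,P=cloud("wrist"); cv2.imwrite(f"pics/{n}.png",img); np.save(n+".npy",P)
Q=P.reshape(-1,3); o=bot.get_obs()
E
python3 w.py wB; python3 -c "
from h import *
go([.497,-.341,.13],-7)"
```

```text
t1.60 tcp [ 0.5118 -0.3376  0.1234] yaw -6.71 tilt [ 0.0106 -0.9999 -0.0097] w0.0241 F [-0.83 -0.95 -0.23]
  twist units 0.0026 (rows 0.0) shift units [ 0.0712 -0.0332  0.0258] dist 0.017
```

View pics/wB.png

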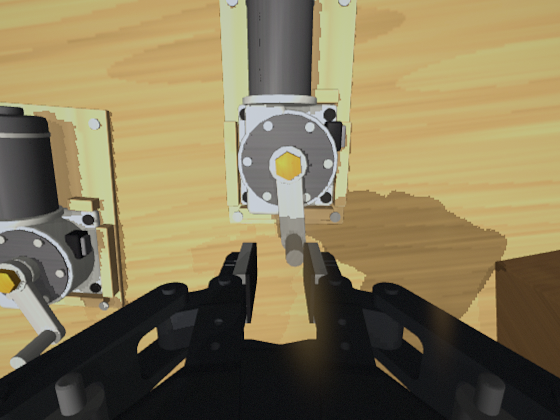

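The wrist view shows motor B's pin top at (294,252), hub at (288,165) and can at (281,50). The fingers sit just behind the pin at (245–320,280).

```bash
python3 - <<'E'
from h import *
P=np.load("wB.npy")
def reg(a,b,c,d,lo,hi):
    Q=P[c:d,a:b].reshape(-1,3); return Q[(Q[:,2]>lo)&(Q[:,2]<hi)]
q=reg(270,312,225,270,.086,.1); print("pin",len(q),q.mean(0).round(4),q.min(0).round(4),q.max(0).round(4))
q=reg(270,305,145,185,.066,.085); print("hub",len(q),q.mean(0).round(4),((q.min(0)+q.max(0))/2).round(4))
for r in range(10,95,12):
    q=P[r,235:330]; q=q[(q[:,2]>.03)]; i=q[:,2].argmax(); print("can",q[0].round(4),q[-1].round(4),q[i].round(4))
for r in range(110,215,15):
    q=P[r,215:360]; q=q[(q[:,2]>.0)&(q[:,2]<.022)]; print("fl",r,np.c_[q[::6]].round(3).tolist()[:4],q[-8:].round(3).tolist()[::3])
E
```

```text
pin 311 [ 0.4987 -0.3425  0.0922] [ 0.4916 -0.348   0.0861] [ 0.5038 -0.3367  0.0946]
hub 556 [ 0.5526 -0.3445  0.0707] [ 0.5524 -0.3445  0.07  ]
can [ 0.6539 -0.3284  0.0402] [ 0.649  -0.3717  0.0392] [ 0.6457 -0.352   0.0569]
can [ 0.6469 -0.328   0.0402] [ 0.6421 -0.3711  0.0388] [ 0.6391 -0.3538  0.0564]
can [ 0.6398 -0.3269  0.0399] [ 0.6344 -0.3696  0.0415] [ 0.6325 -0.3512  0.0573]
can [ 0.6331 -0.3257  0.038 ] [ 0.6277 -0.3692  0.0393] [ 0.6259 -0.3511  0.0566]
can [ 0.6252 -0.3255  0.0398] [ 0.6203 -0.3685  0.039 ] [ 0.6194 -0.3491  0.0559]
can [ 0.6176 -0.3244  0.0403] [ 0.6126 -0.3671  0.0405] [ 0.6126 -0.3464  0.0563]
can [ 0.6101 -0.3232  0.0392] [ 0.6051 -0.3665  0.039 ] [ 0.6054 -0.3455  0.0565]
can [ 0.6022 -0.3221  0.0398] [ 0.5971 -0.3658  0.0393] [ 0.5982 -0.3441  0.0568]
fl 110 [[0.597, -0.289, 0.0], [0.596, -0.294, 0.001], [0.595, -0.301, 0.006], [0.594, -0.305, 0.007]] [[0.583, -0.403, 0.001], [0.583, -0.406, 0.001], [0.583, -0.408, 0.001]]
fl 125 [[0.585, -0.286, 0.0], [0.584, -0.292, 0.0], [0.583, -0.3, 0.019], [0.583, -0.305, 0.019]] [[0.571, -0.402, 0.0], [0
[... 200 characters left out ...]
-0.407, 0.0]]
fl 155 [[0.559, -0.282, 0.0], [0.559, -0.288, 0.0], [0.56, -0.297, 0.019], [0.559, -0.302, 0.019]] [[0.546, -0.399, 0.001], [0.546, -0.404, 0.001], [0.545, -0.406, 0.001]]
fl 170 [[0.546, -0.28, 0.001], [0.546, -0.285, 0.001], [0.548, -0.294, 0.019], [0.547, -0.299, 0.018]] [[0.533, -0.399, 0.0], [0.532, -0.403, 0.001], [0.532, -0.406, 0.0]]
fl 185 [[0.533, -0.277, 0.0], [0.532, -0.284, 0.0], [0.535, -0.294, 0.02], [0.534, -0.299, 0.018]] [[0.52, -0.398, 0.002], [0.519, -0.401, 0.002], [0.519, -0.405, 0.001]]
fl 200 [[0.519, -0.275, 0.0], [0.519, -0.281, 0.001], [0.522, -0.29, 0.019], [0.522, -0.295, 0.019]] [[0.505, -0.399, 0.001], [0.505, -0.402, 0.0], [0.505, -0.405, 0.002]]
```

Request:
move_arm:
  increments:
    - {"grip": 0.72, "linear": [0.04, 0, 0.02], "twist": 0}
    - {"grip": 0.72, "linear": [0.03, 0, 0.015], "twist": 0}
    - {"grip": 0.72, "linear": [0, 0.05, 0], "twist": 0}
    - {"grip": 0.72, "linear": [0, 0.1, 0], "twist": 0}
    - {"grip": 0.72, "linear": [0, 0.05, 0], "twist": 0}

```text
clock: 2.1
eef_pos: [0.4918, -0.3471, 0.0855]
tool_rot: [0.04, 0.708, -0.704, -0.045]
ft_force: [-0.1, 1.0, -0.4]
grip_width: 0.0241
```

```bash
python3 -c "
from h import *
go([.4985,-.3425,.067],-7)"
```

```text
t2.10 tcp [ 0.4918 -0.3471  0.0855] yaw -6.83 tilt [ 0.0072 -1.     -0.0061] w0.0241 F [-0.13  0.98 -0.4 ]
  twist units 0.0015 (rows 0.0) shift units [-0.0304  0.0925 -0.0268] dist 0.020
```

Request:
move_arm:
  increments:
    - {"grip": 0.72, "linear": [-0.02, 0.0, -0.02], "twist": 0}
    - {"grip": 0.72, "linear": [-0.005, 0.03, -0.005], "twist": 0}
    - {"grip": 0.72, "linear": [0, 0.03, 0], "twist": 0}
    - {"grip": 0.72, "linear": [0, 0.02, 0], "twist": 0}
    - {"grip": 0.72, "linear": [0, 0, 0], "twist": 0}

```text
clock: 2.6
eef_pos: [0.4962, -0.3432, 0.0686]
tool_rot: [0.04, 0.708, -0.703, -0.045]
ft_force: [-0.3, 0.0, -0.3]
grip_width: 0.0239
```

```bash
python3 -c "
from h import *
go([.4985,-.3425,.067],-7)"
```

```text
t2.60 tcp [ 0.4962 -0.3432  0.0686] yaw -6.95 tilt [ 0.0072 -1.     -0.0062] w0.0239 F [-0.26  0.04 -0.28]
  twist units 0.0004 (rows 0.0) shift units [-0.0112  0.0081 -0.0051] dist 0.003
```

Request:
move_arm:
  increments:
    - {"grip": 0.72, "linear": [0, 0, 0.01], "twist": 0}
    - {"grip": 0.72, "linear": [0, 0, 0.01], "twist": 0}
    - {"grip": 0.72, "linear": [0, 0, 0.008], "twist": 0}
    - {"grip": 0.72, "linear": [0, 0, 0.005], "twist": 0}
    - {"grip": 0.72, "linear": [0, 0, 0.005], "twist": 0}

```text
clock: 3.1
eef_pos: [0.4961, -0.3517, 0.0695]
tool_rot: [0.041, 0.708, -0.704, -0.045]
ft_force: [-0.8, -0.1, -0.3]
grip_width: 0.0239
```

Request:
move_arm:
  increments:
    - {"grip": 0.72, "linear": [0, 0, 0.005], "twist": 0}
    - {"grip": 0.72, "linear": [0, 0, 0.005], "twist": 0}
    - {"grip": 0.72, "linear": [0, 0, 0.005], "twist": 0}
    - {"grip": 0.72, "linear": [0, 0, 0.005], "twist": 0}
    - {"grip": 0.72, "linear": [0, 0, 0.005], "twist": 0}

```text
clock: 3.6
eef_pos: [0.4955, -0.3564, 0.0695]
tool_rot: [0.041, 0.708, -0.703, -0.044]
ft_force: [0.2, 2.1, 0.2]
grip_width: 0.0239
```

Request:
move_arm:
  increments:
    - {"grip": 0.72, "linear": [0, 0, 0.005], "twist": 0}
    - {"grip": 0.72, "linear": [0, 0, 0.006], "twist": 0}
    - {"grip": 0.72, "linear": [0, 0, 0.006], "twist": 0}
    - {"grip": 0.72, "linear": [0, 0, 0.006], "twist": 0}
    - {"grip": 0.72, "linear": [0, 0, 0.006], "twist": 0}

```text
clock: 4.1
eef_pos: [0.4954, -0.3571, 0.0692]
tool_rot: [0.04, 0.712, -0.7, -0.043]
ft_force: [1.1, 4.7, 2.7]
grip_width: 0.0239
```

Request:
move_arm:
  increments:
    - {"grip": 0.72, "linear": [0, 0, -0.015], "twist": 0}
    - {"grip": 0.72, "linear": [0, 0, -0.015], "twist": 0}
    - {"grip": 0.72, "linear": [0, 0, -0.01], "twist": 0}
    - {"grip": 0.72, "linear": [0, 0, -0.01], "twist": 0}
    - {"grip": 0.72, "linear": [0, 0, -0.005], "twist": 0}

```text
clock: 4.6
eef_pos: [0.4965, -0.3486, 0.0697]
tool_rot: [0.04, 0.71, -0.702, -0.044]
ft_force: [0.1, -0.6, 0.4]
grip_width: 0.0239
```

Request:
move_arm:
  increments:
    - {"grip": 0.72, "linear": [0, 0, -0.005], "twist": 0}
    - {"grip": 0.72, "linear": [0, 0, -0.005], "twist": 0}
    - {"grip": 0.72, "linear": [0, 0, -0.005], "twist": 0}
    - {"grip": 0.72, "linear": [0, 0, -0.005], "twist": 0}
    - {"grip": 0.72, "linear": [0, 0, -0.005], "twist": 0}

```text
clock: 5.1
eef_pos: [0.4971, -0.3438, 0.0699]
tool_rot: [0.04, 0.709, -0.702, -0.044]
ft_force: [0.2, -0.0, 0.4]
grip_width: 0.0242
```

Request:
move_arm:
  increments:
    - {"grip": 0.72, "linear": [0, 0, -0.005], "twist": 0}
    - {"grip": 0.72, "linear": [0, 0, -0.005], "twist": 0}
    - {"grip": 0.72, "linear": [0, 0, -0.005], "twist": 0}
    - {"grip": 0.72, "linear": [0, 0, -0.005], "twist": 0}
    - {"grip": 0.72, "linear": [0, 0, -0.005], "twist": 0}

```text
clock: 5.6
eef_pos: [0.4975, -0.3386, 0.0699]
tool_rot: [0.04, 0.709, -0.702, -0.044]
ft_force: [-0.3, -0.9, 0.2]
grip_width: 0.0238
```

Request:
move_arm:
  increments:
    - {"grip": 0.72, "linear": [0, 0, -0.005], "twist": 0}
    - {"grip": 0.72, "linear": [0, 0, -0.005], "twist": 0}
    - {"grip": 0.72, "linear": [0, 0, -0.005], "twist": 0}
    - {"grip": 0.72, "linear": [0, 0, -0.005], "twist": 0}
    - {"grip": 0.72, "linear": [0, 0, -0.005], "twist": 0}

```text
clock: 6.1
eef_pos: [0.4981, -0.3332, 0.0699]
tool_rot: [0.04, 0.709, -0.703, -0.044]
ft_force: [0.5, -0.8, -0.4]
grip_width: 0.0239
```

Request:
move_arm:
  increments:
    - {"grip": 0.72, "linear": [0, 0, -0.005], "twist": 0}
    - {"grip": 0.72, "linear": [0, 0, -0.005], "twist": 0}
    - {"grip": 0.72, "linear": [0, 0, -0.006], "twist": 0}
    - {"grip": 0.72, "linear": [0, 0, -0.006], "twist": 0}
    - {"grip": 0.72, "linear": [0, 0, -0.006], "twist": 0}

```text
clock: 6.6
eef_pos: [0.4986, -0.33, 0.0706]
tool_rot: [0.041, 0.707, -0.704, -0.045]
ft_force: [-2.0, -4.0, 0.3]
grip_width: 0.0236
```

Request:
move_arm:
  increments:
    - {"grip": 0.72, "linear": [0, 0, 0.025], "twist": 0}
    - {"grip": 0.72, "linear": [0, 0, 0.02], "twist": 0}
    - {"grip": 0.72, "linear": [0, -0.1, 0], "twist": 0}
    - {"grip": 0.72, "linear": [0, -0.1, 0], "twist": 0}
    - {"grip": 0.5, "linear": [0, -0.06, 0], "twist": 0}

```text
clock: 7.1
eef_pos: [0.4963, -0.3363, 0.1205]
tool_rot: [0.039, 0.711, -0.701, -0.046]
ft_force: [-0.3, -0.3, -0.2]
grip_width: 0.037
```

```bash
python3 -c "
from h import *
go([.6058,-.3449,.125],-6.9)"
```

```text
t7.10 tcp [ 0.4963 -0.3363  0.1205] yaw -6.86 tilt [ 0.0109 -0.9999 -0.0134] w0.0370 F [-0.3  -0.28 -0.19]
  twist units 0.0004 (rows 0.0) shift units [-0.5487 -0.0226 -0.0233] dist 0.110
```

Request:
move_arm:
  increments:
    - {"grip": 0, "linear": [-0.13, -0.02, -0.005], "twist": 0}
    - {"grip": 0, "linear": [-0.18, 0, -0.008], "twist": 0}
    - {"grip": 0, "linear": [-0.16, 0, -0.008], "twist": 0}
    - {"grip": 0, "linear": [-0.06, 0, 0], "twist": 0}
    - {"grip": 0, "linear": [0, 0, 0], "twist": 0}

```text
clock: 7.6
eef_pos: [0.606, -0.3448, 0.1262]
tool_rot: [0.04, 0.712, -0.7, -0.045]
ft_force: [-1.1, -0.3, 0.1]
grip_width: 0.0855
```

```bash
python3 -c "
from h import *
go([.6058,-.3449,.014],-6.9)"
```

```text
t7.60 tcp [ 0.606  -0.3448  0.1262] yaw -6.91 tilt [ 0.0071 -0.9998 -0.016 ] w0.0855 F [-1.1  -0.28  0.09]
  twist units -0.0001 (rows 0.0) shift units [0.0009 0.5609 0.0006] dist 0.112
```

Request:
move_arm:
  increments:
    - {"grip": 0, "linear": [0, 0.13, 0], "twist": 0}
    - {"grip": 0, "linear": [0, 0.16, 0], "twist": 0}
    - {"grip": 0, "linear": [0, 0.13, 0], "twist": 0}
    - {"grip": 0, "linear": [0, 0.07, 0], "twist": 0}
    - {"grip": 0, "linear": [0, 0.02, 0], "twist": 0}

```text
clock: 8.1
eef_pos: [0.6033, -0.3423, 0.0219]
tool_rot: [0.041, 0.712, -0.699, -0.045]
ft_force: [0.6, -0.0, -0.4]
grip_width: 0.0853
```

```bash
python3 -c "
from h import *
go([.6058,-.3449,.014],-6.9)"
```

```text
t8.10 tcp [ 0.6033 -0.3423  0.0219] yaw -6.92 tilt [ 0.0068 -0.9998 -0.018 ] w0.0853 F [ 0.61 -0.01 -0.38]
  twist units -0.0001 (rows 0.0) shift units [-0.0141  0.0393  0.0111] dist 0.009
```

Request:
move_arm:
  increments:
    - {"grip": 0, "linear": [-0.01, 0.02, 0.009], "twist": 0}
    - {"grip": 0, "linear": [-0.004, 0.015, 0.003], "twist": 0}
    - {"grip": 0.2, "linear": [0, 0.002, 0], "twist": 0}
    - {"grip": 1, "linear": [0, 0, 0], "twist": 0}
    - {"grip": 1, "linear": [0, 0, 0], "twist": 0}

```text
clock: 8.6
eef_pos: [0.6059, -0.3461, 0.0168]
tool_rot: [0.042, 0.712, -0.699, -0.044]
ft_force: [-0.2, 2.3, 4.8]
grip_width: 0.0446
```

Request:
move_arm:
  increments:
    - {"grip": 1, "linear": [0, 0, 0], "twist": 0}
    - {"grip": 1, "linear": [0, 0, 0], "twist": 0}
    - {"grip": 1, "linear": [0, -0.02, 0], "twist": 0}
    - {"grip": 1, "linear": [0, -0.04, 0], "twist": 0}
    - {"grip": 1, "linear": [0, -0.08, 0], "twist": 0}

```text
clock: 9.1
eef_pos: [0.6028, -0.3447, 0.0383]
tool_rot: [0.038, 0.714, -0.698, -0.047]
ft_force: [-0.3, 0.1, -7.6]
grip_width: 0.0444
```

```bash
python3 -c "
from h import *
go([.6058,-.3449,.15],-6.9)"
```

```text
t9.10 tcp [ 0.6028 -0.3447  0.0383] yaw -6.93 tilt [ 0.0141 -0.9997 -0.0216] w0.0444 F [-0.3   0.13 -7.59]
  twist units -0.0002 (rows 0.0) shift units [-0.0152 -0.5584 -0.0007] dist 0.112
```

Request:
move_arm:
  increments:
    - {"grip": 1, "linear": [0, -0.13, 0], "twist": 0}
    - {"grip": 1, "linear": [0, -0.14, 0], "twist": 0}
    - {"grip": 1, "linear": [0, -0.13, 0], "twist": 0}
    - {"grip": 1, "linear": [0, -0.08, 0], "twist": -0.03}
    - {"grip": 1, "linear": [0, -0.02, 0], "twist": -0.03}

```text
clock: 9.6
eef_pos: [0.5995, -0.3437, 0.1372]
tool_rot: [-0.01, 0.719, -0.695, -0.008]
ft_force: [1.1, 0.5, -8.7]
grip_width: 0.0444
```

```bash
python3 -c "
from h import *
go([.559,.164,.145],0)
P=np.load('top.npy')
for nm,rng in dict(carL=(95,150,76,84),).items(): pass
# edges from fits: carrier end-wall tops (z .055-.068), tray rim points (z .02-.03) on -y wall
Q=P[150:170,75:183].reshape(-1,3);Q=Q[(Q[:,2]>.052)];print('car far',np.polyfit(Q[:,1],Q[:,0],1),Q[:,:2].min(0),Q[:,:2].max(0))
Q=P[270:292,65:190].reshape(-1,3);Q=Q[(Q[:,2]>.052)];print('car near',np.polyfit(Q[:,1],Q[:,0],1),Q[:,:2].min(0),Q[:,:2].max(0))
Q=P[165:270,278:290].reshape(-1,3);Q=Q[(Q[:,2]>.016)];print('tray right',np.polyfit(Q[:,0],Q[:,1],1),Q[:,:2].min(0),Q[:,:2].max(0))
"
```

```text
t9.60 tcp [ 0.5995 -0.3437  0.1372] yaw 0.14 tilt [ 0.0251 -0.9991 -0.0328] w0.0444 F [ 1.06  0.5  -8.68]
  twist units 0.0012 (rows 0.0) shift units [ 0.2024 -0.0388 -2.5386] dist 0.509
car far [0.0567045  0.65023382] [0.65963821 0.22234054] [0.68187616 0.46453323]
car near [0.05570991 0.37118297] [0.38069875 0.23765787] [0.40249721 0.48050052]
tray right [-0.00921168  0.00123764] [ 0.41058026 -0.00619508] [ 0.65968652 -0.001676  ]
```

Request:
move_arm:
  increments:
    - {"grip": 1, "linear": [0.02, -0.01, -0.13], "twist": 0}
    - {"grip": 1, "linear": [0.02, -0.01, -0.2], "twist": 0}
    - {"grip": 1, "linear": [0.02, -0.01, -0.24], "twist": 0}
    - {"grip": 1, "linear": [0.02, 0, -0.24], "twist": 0}
    - {"grip": 1, "linear": [0.02, 0, -0.24], "twist": 0}

```text
clock: 10.1
eef_pos: [0.5755, -0.1351, 0.1478]
tool_rot: [-0.007, 0.719, -0.695, -0.015]
ft_force: [0.8, 0.3, -8.6]
grip_width: 0.0447
```

Request:
move_arm:
  increments:
    - {"grip": 1, "linear": [0.02, 0, -0.24], "twist": 0}
    - {"grip": 1, "linear": [0.02, 0, -0.24], "twist": 0}
    - {"grip": 1, "linear": [0.02, 0, -0.24], "twist": 0}
    - {"grip": 1, "linear": [0.02, 0, -0.2], "twist": 0}
    - {"grip": 1, "linear": [0.02, 0, -0.15], "twist": 0}

```text
clock: 10.6
eef_pos: [0.5499, 0.0543, 0.1553]
tool_rot: [-0.037, 0.73, -0.682, 0.005]
ft_force: [0.7, -1.0, -8.7]
grip_width: 0.0441
```

```bash
python3 -c "
from h import *
go([.559,.164,.12],0)"
```

```text
t10.60 tcp [0.5499 0.0543 0.1553] yaw 3.35 tilt [ 0.0423 -0.9967 -0.0691] w0.0441 F [ 0.71 -1.04 -8.71]
  twist units 0.0292 (rows 0.4) shift units [-0.0453  0.1767 -0.5483] dist 0.116
```

Request:
move_arm:
  increments:
    - {"grip": 1, "linear": [-0.01, 0.02, -0.16], "twist": 0.015}
    - {"grip": 1, "linear": [-0.01, 0.03, -0.14], "twist": 0.01}
    - {"grip": 1, "linear": [-0.01, 0.03, -0.1], "twist": 0.005}
    - {"grip": 1, "linear": [0, 0.02, -0.05], "twist": 0}
    - {"grip": 1, "linear": [0, 0, 0], "twist": 0}

```text
clock: 11.1
eef_pos: [0.5526, 0.0886, 0.1412]
tool_rot: [-0.053, 0.746, -0.664, 0.012]
ft_force: [-0.7, -0.7, -9.2]
grip_width: 0.0442
```

```bash
python3 w.py wT; python3 - <<'E'
from h import *
go([.559,.164,.06],0)
E
```

```text
t11.15 tcp [0.5527 0.0881 0.1413] yaw 5.09 tilt [ 0.0512 -0.9917 -0.118 ] w0.0442 F [ 0.11 -0.5  -8.27]
  twist units 0.0444 (rows 0.6) shift units [-0.0313  0.4067 -0.3793] dist 0.111
```

View pics/wT.png

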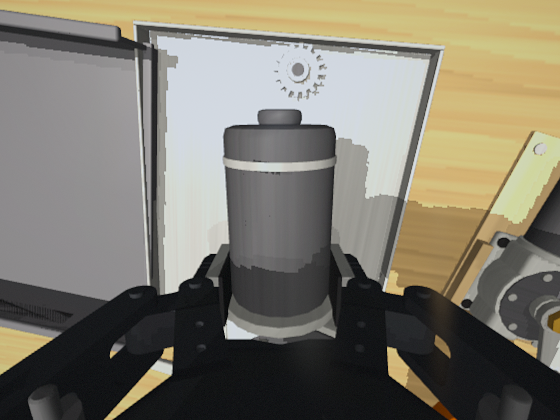

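The view shows the motor gripped by the can, over the tray with the gear at (300,70). However, the tool is tilting, so I'm checking the joints.

```bash
python3 - <<'E'
from h import *
o=bot.get_obs(); print(o["joint_pos"].round(3),o["joint_vel"].round(3),o["tau"].round(2),o["ft_torque"].round(2)); print(R.from_quat(o["tool_rot"]).as_matrix().round(3))
E
```

```text
[0.094 0.449 0.059 1.232 0.118 3.141] [-0.005 -0.009  0.006  0.006 -0.005  0.   ] [ 4.900e-01 -5.064e+01  2.680e+01  6.800e-01  8.000e-01  2.000e-02] [-0.37 -0.31 -0.  ]
[[-0.994 -0.062  0.088]
 [-0.095  0.113 -0.989]
 [ 0.051 -0.992 -0.118]]
```

```bash
cat >> h.py <<'E'
def mv(xyz):
    o=bot.get_obs(); M=R.from_quat(o["tool_rot"]).as_matrix(); zt=M[:,2]; dv=np.array(xyz)-o["eef_pos"]
    print("t%.2f"%o["clock"],"tcp",o["eef_pos"].round(4),"yaw %.2f"%(np.degrees(np.arctan2(zt[1],zt[0]))+90),"tilt",M[2].round(3),"w%.4f"%o["grip_width"],"F",o["ft_force"].round(1),"T",o["ft_torque"].round(2),"j1,5,6",o["joint_pos"][[0,4,5]].round(3))
    print("  shift units",(M.T@dv/.2).round(4))
E
python3 - <<'E'
from h import *
mv([.557,.080,.035])
P=np.load("wT.npy"); 
Q=P[180:260,160:200].reshape(-1,3); print("tray floor",np.nanmedian(Q,0).round(3)); 
for r in (120,200): print([P[r,c].round(3).tolist() for c in range(380,440,5)])
E
```

```text
t11.15 tcp [0.5527 0.0881 0.1413] yaw 5.09 tilt [ 0.051 -0.992 -0.118] w0.0442 F [ 0.1 -0.5 -8.3] T [-0.37 -0.31 -0.  ] j1,5,6 [0.094 0.118 3.141]
  shift units [-0.0445  0.5213  0.1049]
tray floor [0.507 0.207 0.004]
[[0.623, 0.026, 0.005], [0.624, 0.022, 0.004], [0.624, 0.017, 0.003], [0.624, 0.013, 0.004], [0.625, 0.009, 0.003], [0.625, 0.005, 0.004], [0.626, 0.001, 0.003], [0.626, -0.003, 0.003], [0.626, -0.003, 0.018], [0.627, -0.004, 0.024], [0.627, -0.016, 0.0], [0.627, -0.02, -0.0]]
[[0.552, 0.012, 0.003], [0.554, 0.008, 0.005], [0.554, 0.003, 0.003], [0.554, -0.001, 0.003], [0.558, -0.002, 0.015], [0.561, -0.004, 0.024], [0.555, -0.016, 0.0], [0.556, -0.02, 0.001], [0.556, -0.025, 0.0], [0.557, -0.028, 0.002], [0.557, -0.033, 0.001], [0.558, -0.038, -0.0]]
```

Request:
move_arm:
  increments:
    - {"grip": 1, "linear": [-0.005, 0.1, 0.02], "twist": -0.03}
    - {"grip": 1, "linear": [-0.01, 0.14, 0.03], "twist": -0.01}
    - {"grip": 1, "linear": [-0.01, 0.12, 0.03], "twist": 0}
    - {"grip": 1, "linear": [-0.01, 0.08, 0.02], "twist": 0}
    - {"grip": 1, "linear": [-0.005, 0.02, 0], "twist": 0}

```text
clock: 11.65
eef_pos: [0.5616, 0.0762, 0.0467]
tool_rot: [-0.076, 0.744, -0.662, 0.044]
ft_force: [-0.3, 0.5, -9.4]
grip_width: 0.0442
```

```bash
python3 - <<'E'
from h import *
mv([.557,.080,.02])
E
```

```text
t11.65 tcp [0.5616 0.0762 0.0467] yaw 9.63 tilt [ 0.035 -0.992 -0.119] w0.0442 F [-0.3  0.5 -9.4] T [-0.24 -0.18  0.01] j1,5,6 [0.073 0.115 3.042]
  shift units [ 0.0147  0.136  -0.0067]
```

Request:
move_arm:
  increments:
    - {"grip": 1, "linear": [0.01, 0.05, -0.004], "twist": 0}
    - {"grip": 1, "linear": [0.005, 0.05, -0.003], "twist": 0}
    - {"grip": 1, "linear": [0, 0.02, 0], "twist": 0}
    - {"grip": 1, "linear": [0, 0.01, 0], "twist": 0}
    - {"grip": 1, "linear": [0, 0.01, 0], "twist": 0}

```text
clock: 12.15
eef_pos: [0.5585, 0.0801, 0.0194]
tool_rot: [-0.074, 0.744, -0.662, 0.045]
ft_force: [0.0, -0.2, -9.5]
grip_width: 0.0442
```

```bash
python3 - <<'E'
from h import *
mv([.557,.080,.014])
E
```

```text
t12.15 tcp [0.5585 0.0801 0.0194] yaw 9.58 tilt [ 0.031 -0.992 -0.118] w0.0442 F [ 0.  -0.2 -9.5] T [-0.3  -0.27  0.03] j1,5,6 [0.08  0.115 3.05 ]
  shift units [0.0064 0.0272 0.0022]
```

Request:
move_arm:
  increments:
    - {"grip": 1, "linear": [0, 0.008, 0], "twist": 0}
    - {"grip": 1, "linear": [0, 0.008, 0], "twist": 0}
    - {"grip": 1, "linear": [0, 0.008, 0], "twist": 0}
    - {"grip": 1, "linear": [0, 0.008, 0], "twist": 0}
    - {"grip": 1, "linear": [0, 0.008, 0], "twist": 0}

```text
clock: 12.65
eef_pos: [0.5594, 0.0805, 0.0176]
tool_rot: [-0.072, 0.743, -0.663, 0.046]
ft_force: [-5.4, -0.7, 7.8]
grip_width: 0.0443
```

```bash
python3 - <<'E'
from h import *
mv([.557,.080,.014])
E
```

```text
t12.65 tcp [0.5594 0.0805 0.0176] yaw 9.52 tilt [ 0.027 -0.993 -0.116] w0.0443 F [-5.4 -0.7  7.8] T [-0.87  1.22 -0.12] j1,5,6 [0.082 0.113 3.054]
  shift units [0.0116 0.0181 0.0026]
```

Request:
move_arm:
  increments:
    - {"grip": 1, "linear": [0, -0.003, 0], "twist": 0}
    - {"grip": 0.47, "linear": [0, 0, 0], "twist": 0}
    - {"grip": 0.465, "linear": [0, 0, 0], "twist": 0}
    - {"grip": 0.46, "linear": [0, 0, 0], "twist": 0}
    - {"grip": 0.455, "linear": [0, 0, 0], "twist": 0}

```text
clock: 13.15
eef_pos: [0.5621, 0.0814, 0.019]
tool_rot: [-0.07, 0.744, -0.662, 0.049]
ft_force: [0.2, -0.5, 0.7]
grip_width: 0.0467
```

Request:
move_arm:
  increments:
    - {"grip": 0.45, "linear": [0, 0, 0], "twist": 0}
    - {"grip": 0.445, "linear": [0, 0, 0], "twist": 0}
    - {"grip": 0.44, "linear": [0, 0, 0], "twist": 0}
    - {"grip": 0.43, "linear": [0, 0, 0], "twist": 0}
    - {"grip": 0.42, "linear": [0, 0, 0], "twist": 0}

```text
clock: 13.65
eef_pos: [0.5654, 0.082, 0.0214]
tool_rot: [-0.068, 0.745, -0.662, 0.051]
ft_force: [0.5, -1.1, -0.6]
grip_width: 0.0495
```

Request:
move_arm:
  increments:
    - {"grip": 0.4, "linear": [0, 0, 0], "twist": 0}
    - {"grip": 0.35, "linear": [0, 0, 0], "twist": 0}
    - {"grip": 0.25, "linear": [0, 0, 0], "twist": 0}
    - {"grip": 0.1, "linear": [0, 0, 0], "twist": 0}
    - {"grip": 0, "linear": [0, -0.02, 0], "twist": 0}

```text
clock: 14.15
eef_pos: [0.5647, 0.0815, 0.0248]
tool_rot: [-0.069, 0.745, -0.662, 0.051]
ft_force: [-0.1, -0.2, -0.1]
grip_width: 0.0856
```

```bash
python3 - <<'E'
from h import *
mv([.557,.080,.16])
E
```

```text
t14.15 tcp [0.5647 0.0815 0.0248] yaw 9.67 tilt [ 0.015 -0.993 -0.118] w0.0856 F [-0.1 -0.2 -0.1] T [-0.12 -0.05 -0.04] j1,5,6 [0.081 0.117 3.052]
  shift units [ 0.0498 -0.6705 -0.0789]
```

Request:
move_arm:
  increments:
    - {"grip": 0, "linear": [0.0, -0.1, -0.01], "twist": 0}
    - {"grip": 0, "linear": [0, -0.18, -0.02], "twist": 0}
    - {"grip": 0, "linear": [0, -0.18, -0.02], "twist": 0}
    - {"grip": 0, "linear": [0, -0.14, 0], "twist": -0.07}
    - {"grip": 0, "linear": [0, -0.05, 0], "twist": -0.075}

```text
clock: 14.65
eef_pos: [0.5656, 0.0762, 0.1583]
tool_rot: [-0.168, 0.729, -0.644, 0.158]
ft_force: [-0.1, -1.0, -0.5]
grip_width: 0.0855
```

Request:
move_arm:
  increments:
    - {"grip": 0, "linear": [0, 0, 0], "twist": -0.075}
    - {"grip": 0, "linear": [0, 0, 0], "twist": -0.075}
    - {"grip": 0, "linear": [0, 0, 0], "twist": -0.075}
    - {"grip": 0, "linear": [0, 0, 0], "twist": -0.075}
    - {"grip": 0, "linear": [0, 0, 0], "twist": -0.075}

```text
clock: 15.15
eef_pos: [0.5681, 0.0759, 0.1646]
tool_rot: [-0.389, 0.619, -0.54, 0.416]
ft_force: [-0.1, -0.5, -0.4]
grip_width: 0.0851
```

Request:
move_arm:
  increments:
    - {"grip": 0.72, "linear": [0, 0, 0], "twist": -0.075}
    - {"grip": 0.72, "linear": [0, 0, 0], "twist": -0.075}
    - {"grip": 0.72, "linear": [0, 0, 0], "twist": -0.075}
    - {"grip": 0.72, "linear": [0, 0, 0], "twist": -0.075}
    - {"grip": 0.72, "linear": [0, 0, 0], "twist": -0.075}

```text
clock: 15.65
eef_pos: [0.5679, 0.0757, 0.1663]
tool_rot: [-0.559, 0.424, -0.36, 0.614]
ft_force: [0.4, -0.8, -1.1]
grip_width: 0.0239
```

Request:
move_arm:
  increments:
    - {"grip": 0.72, "linear": [0, 0, 0], "twist": -0.075}
    - {"grip": 0.72, "linear": [0, 0, 0], "twist": -0.075}
    - {"grip": 0.72, "linear": [0, 0, 0], "twist": -0.07}
    - {"grip": 0.72, "linear": [0, 0, 0], "twist": -0.05}
    - {"grip": 0.72, "linear": [0, 0, 0], "twist": 0}

```text
clock: 16.15
eef_pos: [0.5676, 0.0756, 0.1678]
tool_rot: [-0.636, 0.24, -0.195, 0.707]
ft_force: [0.2, -0.5, -0.4]
grip_width: 0.0238
```

```bash
python3 w.py wF; python3 - <<'E'
from h import *
mv([.44,-.139,.14])
img,P=cloud("top"); cv2.imwrite("pics/top2.png",img); np.save("top2.npy",P)
cv2.imwrite("pics/both.png",np.hstack([cv2.resize(img,(400,300)),cv2.resize(cv2.imread("pics/wF.png"),(400,300))]))
E
```

```text
t16.20 tcp [0.5677 0.0755 0.1678] yaw 143.79 tilt [-0.092 -0.993  0.075] w0.0238 F [-0.6 -0.2  0.1] T [-0.09 -0.01 -0.03] j1,5,6 [0.071 0.116 0.698]
  shift units [ 0.1221  0.0347 -1.2496]
```

View pics/both.png

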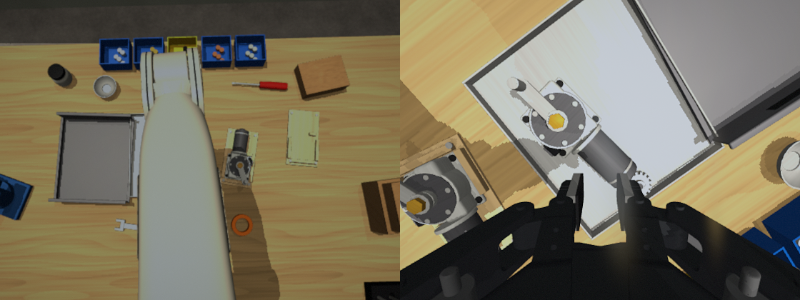

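The motor lies in the tray with its hub at about (220,169) in the wrist image. Cradle B is empty in the top view, and the other items look unmoved.

```bash
python3 - <<'E'
from h import *
P=np.load("wF.npy")
def fit(Q): # plane z=a x+b y+c
    A=np.c_[Q[:,:2],np.ones(len(Q))]; c=np.linalg.lstsq(A,Q[:,2],rcond=None)[0]; print(len(Q),c.round(3),"z mean",Q[:,2].mean().round(4),Q.mean(0).round(3))
B=P[80:290,120:330].reshape(-1,3)
fit(B[(B[:,2]>.038)&(B[:,2]<.050)&(B[:,0]<.56)]); f=B[(B[:,2]>.007)&(B[:,2]<.0145)]; fit(f)
i=B[(B[:,2]>.06)&(B[:,2]<.08)]; print("hub",i.mean(0).round(3), "max",np.nanmax(B[:,2]).round(3))
o=bot.get_obs(); M=R.from_quat(o["tool_rot"]).as_matrix()@R.from_euler('y',-.44).as_matrix()
print((M.T@(np.array([.44,-.139,.14])-o["eef_pos"])/.2).round(3), M.round(3).tolist())
E
```

```text
4847 [ 0.001 -0.006  0.045] z mean 0.045 [0.514 0.072 0.045]
1621 [0.001 0.014 0.01 ] z mean 0.0113 [0.506 0.044 0.011]
hub [0.493 0.064 0.063] max 0.221
[-0.421  0.034 -1.183] [[0.981, -0.03, 0.189], [-0.185, 0.114, 0.976], [-0.051, -0.993, 0.106]]
```

Request:
move_arm:
  increments:
    - {"grip": 0.72, "linear": [0, 0, 0], "twist": -0.07}
    - {"grip": 0.72, "linear": [0, 0, 0], "twist": -0.07}
    - {"grip": 0.72, "linear": [0, 0, 0], "twist": -0.07}
    - {"grip": 0.72, "linear": [0, 0, 0], "twist": -0.02}
    - {"grip": 0.72, "linear": [-0.04, 0, -0.12], "twist": 0}

```text
clock: 16.75
eef_pos: [0.5571, 0.0548, 0.1661]
tool_rot: [-0.664, 0.068, -0.042, 0.744]
ft_force: [0.0, -0.2, 0.3]
grip_width: 0.0238
```

Request:
move_arm:
  increments:
    - {"grip": 0.72, "linear": [-0.07, 0, -0.2], "twist": 0}
    - {"grip": 0.72, "linear": [-0.07, 0, -0.22], "twist": 0}
    - {"grip": 0.72, "linear": [-0.07, 0.01, -0.2], "twist": 0}
    - {"grip": 0.72, "linear": [-0.06, 0.01, -0.15], "twist": 0}
    - {"grip": 0.72, "linear": [-0.03, 0, -0.07], "twist": 0}

```text
clock: 17.25
eef_pos: [0.4686, -0.1048, 0.1462]
tool_rot: [-0.664, 0.07, -0.044, 0.743]
ft_force: [-0.2, 0.5, -0.2]
grip_width: 0.0241
```

```bash
python3 w.py wA; python3 - <<'E'
from h import *
mv([.44,-.139,.13])
E
```

```text
t17.30 tcp [ 0.4677 -0.106   0.1462] yaw 170.50 tilt [-0.045 -0.993  0.107] w0.0236 F [-1.6 -0.6  0.2] T [-0.13  0.08  0.02] j1,5,6 [-0.287  0.101 -0.126]
  shift units [-0.1066  0.0654 -0.1933]
```

View pics/wA.png

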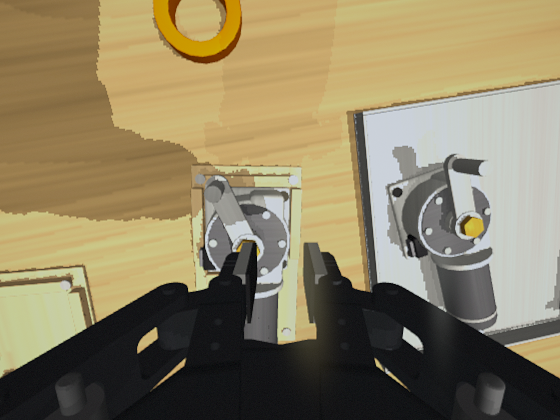

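Motor A's pin top is at (217,187) and its hub at (247,243), with motor B flat in the tray at (455,220).

```bash
python3 - <<'E'
from h import *
P=np.load("wA.npy")
def reg(a,b,c,d,lo,hi):
    Q=P[c:d,a:b].reshape(-1,3); return Q[(Q[:,2]>lo)&(Q[:,2]<hi)]
q=reg(200,240,170,215,.086,.1); print("pin",len(q),q.mean(0).round(4),((q.min(0)+q.max(0))/2).round(4))
q=reg(225,262,230,255,.066,.085); print("hub",len(q),q.mean(0).round(4),((q.min(0)+q.max(0))/2).round(4))
for r in range(300,340,10):
    q=P[r,240:300]; q=q[(q[:,2]>.02)&(q[:,2]<.07)]; print(r,q[0].round(3),q[-1].round(3))
mv([.44,-.139,.13])
E
```

```text
pin 270 [ 0.4374 -0.1377  0.0925] [ 0.4378 -0.138   0.0905]
hub 74 [ 0.4864 -0.1245  0.0689] [ 0.4881 -0.1242  0.0686]
300 [ 0.541 -0.128  0.056] [ 0.554 -0.108  0.041]
310 [ 0.551 -0.131  0.054] [ 0.565 -0.11   0.04 ]
320 [ 0.559 -0.134  0.056] [ 0.576 -0.112  0.038]
330 [ 0.569 -0.142  0.053] [ 0.584 -0.115  0.041]
t17.30 tcp [ 0.4677 -0.106   0.1462] yaw 170.50 tilt [-0.045 -0.993  0.107] w0.0236 F [-1.6 -0.6  0.2] T [-0.13  0.08  0.02] j1,5,6 [-0.287  0.101 -0.126]
  shift units [-0.1066  0.0654 -0.1933]
```

Request:
move_arm:
  increments:
    - {"grip": 0.72, "linear": [-0.04, 0.02, -0.06], "twist": 0}
    - {"grip": 0.72, "linear": [-0.04, 0.03, -0.07], "twist": 0}
    - {"grip": 0.72, "linear": [-0.02, 0.03, -0.03], "twist": 0}
    - {"grip": 0.72, "linear": [0, 0.02, 0], "twist": 0}
    - {"grip": 0.72, "linear": [0, 0.0, 0], "twist": 0}

```text
clock: 17.8
eef_pos: [0.4426, -0.1329, 0.124]
tool_rot: [-0.664, 0.072, -0.049, 0.743]
ft_force: [0.1, -1.1, 0.0]
grip_width: 0.0238
```

```bash
python3 - <<'E'
from h import *
mv([.438,-.1365,.07])
E
```

```text
t17.80 tcp [ 0.4426 -0.1329  0.124 ] yaw 170.04 tilt [-0.043 -0.993  0.108] w0.0238 F [ 0.1 -1.1  0. ] T [-0.12 -0.05 -0.  ] j1,5,6 [-0.356  0.098 -0.188]
  shift units [-0.0079  0.2667 -0.0508]
```

Request:
move_arm:
  increments:
    - {"grip": 0.72, "linear": [-0.008, 0.02, -0.02], "twist": 0}
    - {"grip": 0.72, "linear": [0, 0.07, -0.01], "twist": 0}
    - {"grip": 0.72, "linear": [0, 0.08, -0.01], "twist": 0}
    - {"grip": 0.72, "linear": [0, 0.05, -0.006], "twist": 0}
    - {"grip": 0.72, "linear": [0, 0.01, 0], "twist": 0}

```text
clock: 18.3
eef_pos: [0.4415, -0.1353, 0.0766]
tool_rot: [-0.664, 0.069, -0.049, 0.743]
ft_force: [0.7, -0.7, -0.2]
grip_width: 0.0238
```

```bash
python3 - <<'E'
from h import *
mv([.438,-.1365,.068])
E
```

```text
t18.30 tcp [ 0.4415 -0.1353  0.0766] yaw 170.26 tilt [-0.038 -0.993  0.107] w0.0238 F [ 0.7 -0.7 -0.2] T [-0.15  0.06  0.01] j1,5,6 [-0.362  0.098 -0.197]
  shift units [-0.0144  0.0423 -0.0135]
```

Request:
move_arm:
  increments:
    - {"grip": 0.72, "linear": [-0.012, 0.015, -0.008], "twist": 0}
    - {"grip": 0.72, "linear": [0, 0.02, -0.008], "twist": 0}
    - {"grip": 0.72, "linear": [0, 0.005, -0.008], "twist": 0}
    - {"grip": 0.72, "linear": [0, 0, -0.006], "twist": 0}
    - {"grip": 0.72, "linear": [0, 0, -0.005], "twist": 0}

```text
clock: 18.8
eef_pos: [0.4387, -0.1412, 0.0684]
tool_rot: [-0.665, 0.069, -0.049, 0.742]
ft_force: [0.7, 1.1, -0.7]
grip_width: 0.0245
```

Request:
move_arm:
  increments:
    - {"grip": 0.72, "linear": [0, 0, -0.005], "twist": 0}
    - {"grip": 0.72, "linear": [0, 0, -0.005], "twist": 0}
    - {"grip": 0.72, "linear": [0, 0, -0.005], "twist": 0}
    - {"grip": 0.72, "linear": [0, 0, -0.005], "twist": 0}
    - {"grip": 0.72, "linear": [0, 0, -0.005], "twist": 0}

```text
clock: 19.3
eef_pos: [0.4387, -0.146, 0.0686]
tool_rot: [-0.664, 0.068, -0.05, 0.743]
ft_force: [1.3, 3.3, -0.1]
grip_width: 0.0243
```

Request:
move_arm:
  increments:
    - {"grip": 0.72, "linear": [0, 0, -0.005], "twist": 0}
    - {"grip": 0.72, "linear": [0, 0, -0.006], "twist": 0}
    - {"grip": 0.72, "linear": [0, 0, -0.006], "twist": 0}
    - {"grip": 0.72, "linear": [0, 0, -0.006], "twist": 0}
    - {"grip": 0.72, "linear": [0, 0, -0.006], "twist": 0}

```text
clock: 19.8
eef_pos: [0.4384, -0.1487, 0.0685]
tool_rot: [-0.661, 0.066, -0.05, 0.746]
ft_force: [0.1, 4.2, 2.5]
grip_width: 0.0236
```

Request:
move_arm:
  increments:
    - {"grip": 0.72, "linear": [0, 0, 0.015], "twist": 0}
    - {"grip": 0.72, "linear": [0, 0, 0.015], "twist": 0}
    - {"grip": 0.72, "linear": [0, 0, 0.01], "twist": 0}
    - {"grip": 0.72, "linear": [0, 0, 0.005], "twist": 0}
    - {"grip": 0.72, "linear": [0, 0, 0.005], "twist": 0}

```text
clock: 20.3
eef_pos: [0.4394, -0.1411, 0.0694]
tool_rot: [-0.664, 0.067, -0.05, 0.743]
ft_force: [0.5, 0.2, 0.1]
grip_width: 0.024
```

Request:
move_arm:
  increments:
    - {"grip": 0.72, "linear": [0, 0, 0.005], "twist": 0}
    - {"grip": 0.72, "linear": [0, 0, 0.005], "twist": 0}
    - {"grip": 0.72, "linear": [0, 0, 0.005], "twist": 0}
    - {"grip": 0.72, "linear": [0, 0, 0.005], "twist": 0}
    - {"grip": 0.72, "linear": [0, 0, 0.005], "twist": 0}

```text
clock: 20.8
eef_pos: [0.4402, -0.1364, 0.07]
tool_rot: [-0.664, 0.068, -0.05, 0.743]
ft_force: [0.3, -0.5, 0.2]
grip_width: 0.0237
```

Request:
move_arm:
  increments:
    - {"grip": 0.72, "linear": [0, 0, 0.005], "twist": 0}
    - {"grip": 0.72, "linear": [0, 0, 0.005], "twist": 0}
    - {"grip": 0.72, "linear": [0, 0, 0.005], "twist": 0}
    - {"grip": 0.72, "linear": [0, 0, 0.006], "twist": 0}
    - {"grip": 0.72, "linear": [0, 0, 0.006], "twist": 0}

```text
clock: 21.3
eef_pos: [0.4404, -0.1316, 0.0705]
tool_rot: [-0.665, 0.068, -0.05, 0.742]
ft_force: [-1.3, -3.9, 0.5]
grip_width: 0.024
```

Request:
move_arm:
  increments:
    - {"grip": 0.72, "linear": [0, 0, 0.006], "twist": 0}
    - {"grip": 0.72, "linear": [0, 0, 0.006], "twist": 0}
    - {"grip": 0.72, "linear": [0, 0, 0.006], "twist": 0}
    - {"grip": 0.72, "linear": [0, 0, 0.006], "twist": 0}
    - {"grip": 0.72, "linear": [0, 0, 0.006], "twist": 0}

```text
clock: 21.8
eef_pos: [0.4406, -0.1303, 0.0714]
tool_rot: [-0.669, 0.07, -0.05, 0.738]
ft_force: [-2.1, -4.8, 1.1]
grip_width: 0.0238
```

Request:
move_arm:
  increments:
    - {"grip": 0.72, "linear": [0, 0, -0.025], "twist": 0}
    - {"grip": 0.72, "linear": [0, 0, -0.02], "twist": 0}
    - {"grip": 0.72, "linear": [0, -0.1, 0.01], "twist": 0}
    - {"grip": 0.72, "linear": [0, -0.12, 0.01], "twist": 0}
    - {"grip": 0.5, "linear": [0, -0.08, 0], "twist": 0}

```text
clock: 22.3
eef_pos: [0.4395, -0.1389, 0.1295]
tool_rot: [-0.666, 0.071, -0.048, 0.741]
ft_force: [-0.3, -0.0, -0.4]
grip_width: 0.0369
```

```bash
python3 - <<'E'
from h import *
mv([.5437,-.1273,.13])
E
```

```text
t22.30 tcp [ 0.4395 -0.1389  0.1295] yaw 170.17 tilt [-0.041 -0.994  0.103] w0.0369 F [-0.3 -0.  -0.4] T [-0.13 -0.05 -0.01] j1,5,6 [-0.368  0.093 -0.201]
  shift units [ 0.5035 -0.0081  0.1454]
```

Request:
move_arm:
  increments:
    - {"grip": 0, "linear": [0.12, -0.01, 0.035], "twist": 0}
    - {"grip": 0, "linear": [0.17, 0, 0.05], "twist": 0}
    - {"grip": 0, "linear": [0.14, 0, 0.04], "twist": 0}
    - {"grip": 0, "linear": [0.05, 0, 0.015], "twist": 0}
    - {"grip": 0, "linear": [0, 0, 0], "twist": 0}

```text
clock: 22.8
eef_pos: [0.5447, -0.1265, 0.134]
tool_rot: [-0.663, 0.069, -0.051, 0.743]
ft_force: [0.2, -0.1, -0.4]
grip_width: 0.0853
```

```bash
python3 w.py wG; python3 - <<'E'
from h import *
mv([.5437,-.1273,.018])
E
```

```text
t22.85 tcp [ 0.5438 -0.1266  0.1339] yaw 170.12 tilt [-0.035 -0.993  0.11 ] w0.0853 F [ 0.2 -0.4  0. ] T [-0.12 -0.06  0.01] j1,5,6 [-0.286  0.106 -0.118]
  shift units [ 0.02    0.5751 -0.0672]
```

View pics/wG.png

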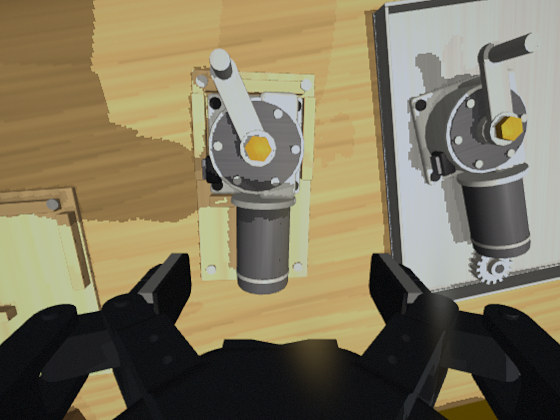

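The whole of motor A is in view: hub (257,149), can (262,240). B's can end touches or nearly touches the scrap gear at (492,267), which may be pushed about.

```bash
python3 - <<'E'
from h import *
P=np.load("wG.npy")
def reg(a,b,c,d,lo,hi):
    Q=P[c:d,a:b].reshape(-1,3); return Q[(Q[:,2]>lo)&(Q[:,2]<hi)]
q=reg(235,280,130,170,.069,.085); print("hub",len(q),q.mean(0).round(4),((q.min(0)+q.max(0))/2).round(4))
q=reg(205,240,45,75,.086,.1); print("pin",q.mean(0).round(4))
E_=[]
for r in range(208,285,10):
    q=P[r,225:300]; q=q[(q[:,2]>.033)&(q[:,2]<.07)]; E_.append((q[0]+q[-1])/2); print(r,q[0].round(4),q[-1].round(4),E_[-1].round(4))
E_=np.array(E_); print(np.polyfit(E_[:,0],E_[:,1],1))
E
```

```text
hub 491 [ 0.4907 -0.1241  0.0707] [ 0.4907 -0.124   0.0709]
pin [ 0.438  -0.1368  0.0924]
208 [ 0.5357 -0.1492  0.0391] [ 0.5438 -0.1066  0.0407] [ 0.5398 -0.1279  0.0399]
218 [ 0.5446 -0.1512  0.0364] [ 0.5525 -0.108   0.0399] [ 0.5486 -0.1296  0.0382]
228 [ 0.5532 -0.153   0.0361] [ 0.5612 -0.1094  0.0397] [ 0.5572 -0.1312  0.0379]
238 [ 0.5605 -0.1535  0.0406] [ 0.5696 -0.1117  0.0401] [ 0.5651 -0.1326  0.0404]
248 [ 0.5694 -0.1554  0.04  ] [ 0.5786 -0.1132  0.04  ] [ 0.574  -0.1343  0.04  ]
258 [ 0.5784 -0.1573  0.0393] [ 0.5877 -0.1147  0.0397] [ 0.5831 -0.136   0.0395]
268 [ 0.5878 -0.1592  0.0383] [ 0.5994 -0.1159  0.0347] [ 0.5936 -0.1376  0.0365]
278 [ 0.5965 -0.161   0.0393] [ 0.6058 -0.1186  0.0402] [ 0.6011 -0.1398  0.0398]
[-0.18746326 -0.02671099]
```

Request:
move_arm:
  increments:
    - {"grip": 0, "linear": [0.004, 0.13, -0.015], "twist": 0}
    - {"grip": 0, "linear": [0.006, 0.16, -0.02], "twist": 0}
    - {"grip": 0, "linear": [0.006, 0.13, -0.017], "twist": 0}
    - {"grip": 0, "linear": [0.004, 0.07, -0.01], "twist": 0}
    - {"grip": 0, "linear": [0, 0.02, 0], "twist": 0}

```text
clock: 23.35
eef_pos: [0.5409, -0.1277, 0.0294]
tool_rot: [-0.662, 0.069, -0.052, 0.744]
ft_force: [0.5, -0.1, 0.1]
grip_width: 0.0855
```

```bash
python3 - <<'E'
from h import *
mv([.5437,-.1273,.018])
E
```

```text
t23.35 tcp [ 0.5409 -0.1277  0.0294] yaw 170.04 tilt [-0.034 -0.993  0.113] w0.0855 F [ 0.5 -0.1  0.1] T [-0.08  0.   -0.01] j1,5,6 [-0.291  0.109 -0.122]
  shift units [ 0.0152  0.0567 -0.002 ]
```

Close, then lift.

Request:
move_arm:
  increments:
    - {"grip": 0, "linear": [0.01, 0.03, -0.002], "twist": 0}
    - {"grip": 0, "linear": [0.005, 0.02, 0], "twist": 0}
    - {"grip": 0.2, "linear": [0, 0.003, 0], "twist": 0}
    - {"grip": 0.4, "linear": [0, 0, 0], "twist": 0}
    - {"grip": 1, "linear": [0, 0, 0], "twist": 0}

```text
clock: 23.85
eef_pos: [0.544, -0.128, 0.0204]
tool_rot: [-0.662, 0.069, -0.053, 0.744]
ft_force: [0.4, -1.0, 12.0]
grip_width: 0.0444
```

Request:
move_arm:
  increments:
    - {"grip": 1, "linear": [0, 0, 0], "twist": 0}
    - {"grip": 1, "linear": [0, 0, 0], "twist": 0}
    - {"grip": 1, "linear": [0, 0, 0], "twist": 0}
    - {"grip": 1, "linear": [0, 0, 0], "twist": 0}
    - {"grip": 1, "linear": [0, 0, 0], "twist": 0}

```text
clock: 24.35
eef_pos: [0.5442, -0.1282, 0.0207]
tool_rot: [-0.663, 0.068, -0.053, 0.744]
ft_force: [0.3, 0.5, -1.7]
grip_width: 0.0443
```

```bash
python3 - <<'E'
from h import *
mv([.5437,-.1273,.05])
E
```

```text
t24.35 tcp [ 0.5442 -0.1282  0.0207] yaw 170.01 tilt [-0.031 -0.993  0.113] w0.0443 F [ 0.3  0.5 -1.7] T [-0.24 -0.05 -0.02] j1,5,6 [-0.29   0.108 -0.12 ]
  shift units [-0.0077 -0.1449  0.0205]
```

Request:
move_arm:
  increments:
    - {"grip": 1, "linear": [-0.001, -0.05, 0.006], "twist": 0}
    - {"grip": 1, "linear": [-0.004, -0.12, 0.013], "twist": 0}
    - {"grip": 1, "linear": [-0.004, -0.18, 0.02], "twist": 0}
    - {"grip": 1, "linear": [-0.004, -0.16, 0.018], "twist": 0}
    - {"grip": 1, "linear": [-0.002, -0.09, 0.01], "twist": 0}

```text
clock: 24.85
eef_pos: [0.5373, -0.1263, 0.1369]
tool_rot: [-0.661, 0.077, -0.045, 0.745]
ft_force: [1.1, -0.0, -8.3]
grip_width: 0.0442
```

```bash
python3 - <<'E'
from h import *
a=np.radians(-3.2); Rz=lambda v:np.array([v[0]*np.cos(a)-v[1]*np.sin(a),v[0]*np.sin(a)+v[1]*np.cos(a)])
c=np.array([.5308,.3515])
for s in (-.045,.045,0): f=c+Rz((-.035,s)); print("foot",f.round(4),"grip",(c+Rz((.018,s+.006))).round(4))
mv([.5488,.355,.15])
E
```

```text
foot [0.4933 0.3085] grip [0.5466 0.3116]
foot [0.4984 0.3984] grip [0.5516 0.4014]
foot [0.4959 0.3535] grip [0.5491 0.3565]
t24.85 tcp [ 0.5373 -0.1263  0.1369] yaw 169.90 tilt [-0.054 -0.992  0.114] w0.0442 F [ 1.1 -0.  -8.3] T [-0.4  -0.35 -0.01] j1,5,6 [-0.29   0.108 -0.12 ]
  shift units [-0.3536  0.2269  2.3713]
```

Request:
move_arm:
  increments:
    - {"grip": 1, "linear": [-0.01, 0, 0.12], "twist": -0.03}
    - {"grip": 1, "linear": [-0.01, 0.01, 0.18], "twist": -0.03}
    - {"grip": 1, "linear": [-0.005, 0.02, 0.23], "twist": 0}
    - {"grip": 1, "linear": [-0.005, 0.02, 0.24], "twist": 0}
    - {"grip": 1, "linear": [-0.005, 0.02, 0.24], "twist": 0}

```text
clock: 25.35
eef_pos: [0.5451, 0.0737, 0.1482]
tool_rot: [-0.664, 0.036, -0.009, 0.747]
ft_force: [1.5, -0.5, -8.2]
grip_width: 0.0442
```

Request:
move_arm:
  increments:
    - {"grip": 1, "linear": [-0.005, 0.02, 0.24], "twist": 0}
    - {"grip": 1, "linear": [-0.005, 0.02, 0.24], "twist": 0}
    - {"grip": 1, "linear": [-0.005, 0.02, 0.2], "twist": 0}
    - {"grip": 1, "linear": [-0.005, 0.01, 0.14], "twist": 0}
    - {"grip": 1, "linear": [-0.005, 0.01, 0.08], "twist": 0}

```text
clock: 25.85
eef_pos: [0.5433, 0.2648, 0.1487]
tool_rot: [-0.666, 0.039, -0.002, 0.745]
ft_force: [0.6, -0.2, -8.1]
grip_width: 0.0441
```

```bash
python3 - <<'E'
from h import *
mv([.548,.33,.12])
E
```

```text
t25.85 tcp [0.5433 0.2648 0.1487] yaw 176.57 tilt [-0.055 -0.992  0.111] w0.0441 F [ 0.6 -0.2 -8.1] T [-0.38 -0.32  0.05] j1,5,6 [0.391 0.124 0.448]
  shift units [0.014  0.178  0.3088]
```

Request:
move_arm:
  increments:
    - {"grip": 1, "linear": [0.004, 0.03, 0.1], "twist": 0}
    - {"grip": 1, "linear": [0.004, 0.05, 0.1], "twist": 0}
    - {"grip": 1, "linear": [0.004, 0.05, 0.06], "twist": 0}
    - {"grip": 1, "linear": [0, 0.03, 0.02], "twist": 0}
    - {"grip": 1, "linear": [0, 0.0, 0], "twist": 0}

```text
clock: 26.35
eef_pos: [0.5407, 0.3266, 0.1158]
tool_rot: [-0.669, 0.042, 0.005, 0.742]
ft_force: [-0.7, 0.6, -8.3]
grip_width: 0.044
```

```bash
python3 w.py wC; python3 - <<'E'
from h import *
mv([.548,.33,.04])
E
```

```text
t26.40 tcp [0.5409 0.3261 0.1161] yaw 176.80 tilt [-0.068 -0.993  0.101] w0.0437 F [-0.1  0.3 -8.1] T [-0.35 -0.26 -0.01] j1,5,6 [0.484 0.122 0.536]
  shift units [ 0.0606  0.3777 -0.0173]
```

View pics/wC.png

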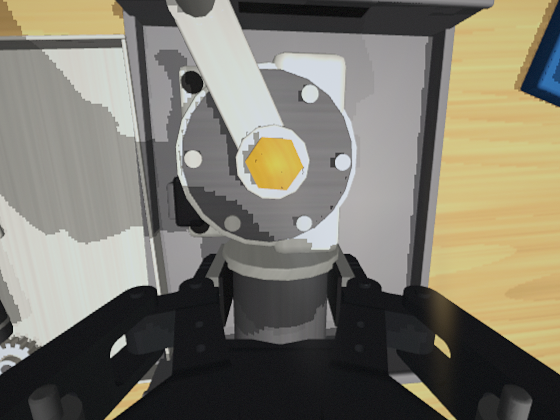

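Motor A is over the carrier floor, with its hub at (273,162). The carrier walls are at columns ~145 and ~430 and the near end wall is at the top. I'm lowering it now.

Request:
move_arm:
  increments:
    - {"grip": 1, "linear": [0.012, 0.08, 0.03], "twist": 0}
    - {"grip": 1, "linear": [0.015, 0.12, 0.02], "twist": 0}
    - {"grip": 1, "linear": [0.015, 0.11, -0.005], "twist": 0}
    - {"grip": 1, "linear": [0.01, 0.06, -0.006], "twist": 0}
    - {"grip": 1, "linear": [0.005, 0.02, 0], "twist": 0}

```text
clock: 26.9
eef_pos: [0.5509, 0.3391, 0.0362]
tool_rot: [-0.669, 0.042, 0.001, 0.742]
ft_force: [-1.4, 0.6, -8.9]
grip_width: 0.0437
```

```bash
python3 - <<'E'
from h import *
mv([.548,.338,.022])
E
```

```text
t26.90 tcp [0.5509 0.3391 0.0362] yaw 176.48 tilt [-0.065 -0.993  0.102] w0.0437 F [-1.4  0.6 -8.9] T [-0.26 -0.25  0.01] j1,5,6 [0.495 0.121 0.553]
  shift units [-0.0094  0.0705 -0.0137]
```

Request:
move_arm:
  increments:
    - {"grip": 1, "linear": [-0.002, 0.03, -0.004], "twist": 0}
    - {"grip": 1, "linear": [-0.002, 0.02, -0.002], "twist": 0}
    - {"grip": 1, "linear": [0, 0.01, -0.001], "twist": 0}
    - {"grip": 1, "linear": [0, 0.008, -0.001], "twist": 0}
    - {"grip": 1, "linear": [0, 0.006, -0.001], "twist": 0}

```text
clock: 27.4
eef_pos: [0.5507, 0.3387, 0.0222]
tool_rot: [-0.668, 0.042, -0.0, 0.743]
ft_force: [-0.1, 0.4, -8.8]
grip_width: 0.0441
```

```bash
python3 - <<'E'
from h import *
mv([.548,.338,.019])
E
```

```text
t27.40 tcp [0.5507 0.3387 0.0222] yaw 176.39 tilt [-0.062 -0.993  0.104] w0.0441 F [-0.1  0.4 -8.8] T [-0.27 -0.29 -0.05] j1,5,6 [0.495 0.121 0.554]
  shift units [-0.0121  0.0164 -0.0059]
```

Request:
move_arm:
  increments:
    - {"grip": 1, "linear": [0, 0.007, 0], "twist": 0}
    - {"grip": 1, "linear": [0, 0.007, 0], "twist": 0}
    - {"grip": 1, "linear": [0, 0.007, 0], "twist": 0}
    - {"grip": 1, "linear": [0, 0.007, 0], "twist": 0}
    - {"grip": 1, "linear": [0, 0.007, 0], "twist": 0}

```text
clock: 27.9
eef_pos: [0.5517, 0.3398, 0.0186]
tool_rot: [-0.668, 0.041, -0.002, 0.743]
ft_force: [-3.3, -3.7, 3.1]
grip_width: 0.044
```

```bash
python3 - <<'E'
from h import *
mv([.548,.338,.019])
E
```

```text
t27.90 tcp [0.5517 0.3398 0.0186] yaw 176.39 tilt [-0.058 -0.993  0.106] w0.0440 F [-3.3 -3.7  3.1] T [-0.77  0.65  0.15] j1,5,6 [0.496 0.121 0.556]
  shift units [-0.0182 -0.0021 -0.01  ]
```

Request:
move_arm:
  increments:
    - {"grip": 1, "linear": [0, 0.006, 0], "twist": 0}
    - {"grip": 1, "linear": [0, 0.004, 0], "twist": 0}
    - {"grip": 1, "linear": [0, 0, 0], "twist": 0}
    - {"grip": 0.47, "linear": [0, 0, 0], "twist": 0}
    - {"grip": 0.465, "linear": [0, 0, 0], "twist": 0}

```text
clock: 28.4
eef_pos: [0.5518, 0.3399, 0.0183]
tool_rot: [-0.667, 0.04, -0.002, 0.744]
ft_force: [-1.9, -2.4, -1.1]
grip_width: 0.0456
```

Request:
move_arm:
  increments:
    - {"grip": 0.46, "linear": [0, 0, 0], "twist": 0}
    - {"grip": 0.45, "linear": [0, 0, 0], "twist": 0}
    - {"grip": 0.44, "linear": [0, 0, 0], "twist": 0}
    - {"grip": 0.43, "linear": [0, 0, 0], "twist": 0}
    - {"grip": 0.4, "linear": [0, 0, 0], "twist": 0}

```text
clock: 28.9
eef_pos: [0.5542, 0.3419, 0.0201]
tool_rot: [-0.666, 0.038, -0.004, 0.745]
ft_force: [0.1, 0.3, 0.2]
grip_width: 0.051
```

Request:
move_arm:
  increments:
    - {"grip": 0.3, "linear": [0, 0, 0], "twist": 0}
    - {"grip": 0.1, "linear": [0, 0, 0], "twist": 0}
    - {"grip": 0, "linear": [0, 0, 0], "twist": 0}
    - {"grip": 0, "linear": [0, -0.02, 0.003], "twist": 0}
    - {"grip": 0, "linear": [0, -0.08, 0.009], "twist": 0}

```text
clock: 29.4
eef_pos: [0.555, 0.3427, 0.0399]
tool_rot: [-0.666, 0.038, -0.003, 0.745]
ft_force: [-0.6, 0.0, 0.0]
grip_width: 0.0854
```

Request:
move_arm:
  increments:
    - {"grip": 0, "linear": [0, -0.14, 0.015], "twist": 0}
    - {"grip": 0, "linear": [0, -0.18, 0.02], "twist": 0}
    - {"grip": 0, "linear": [0, -0.18, 0.02], "twist": 0}
    - {"grip": 0, "linear": [0, -0.16, 0.01], "twist": 0}
    - {"grip": 0, "linear": [0, -0.1, 0], "twist": 0}

```text
clock: 29.9
eef_pos: [0.5615, 0.3378, 0.1967]
tool_rot: [-0.666, 0.04, -0.001, 0.745]
ft_force: [-0.2, 0.7, -0.2]
grip_width: 0.0854
```

```bash
python3 w.py wE; python3 - <<'E'
from h import *
mv([.548,.338,.15])
img,P=cloud("side"); cv2.imwrite("pics/side.png",img)
cv2.imwrite("pics/fin.png",np.hstack([cv2.resize(img,(400,300)),cv2.resize(cv2.imread("pics/wE.png"),(400,300))]))
E
```

```text
t29.95 tcp [0.563  0.3382 0.2004] yaw 176.48 tilt [-0.052 -0.992  0.112] w0.0854 F [0.4 0.4 3.6] T [-0.09 -0.09  0.01] j1,5,6 [0.484 0.123 0.543]
  shift units [-0.0617  0.2533 -0.0337]
```

View pics/fin.png

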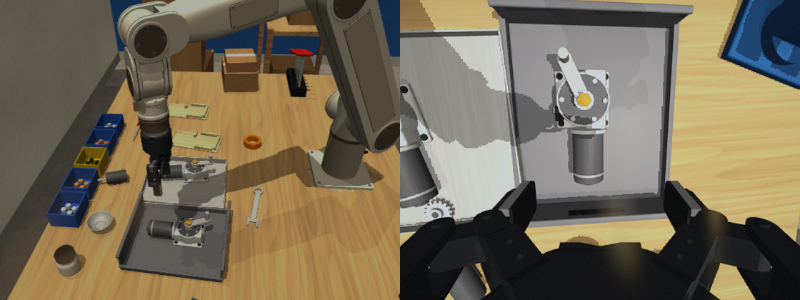

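Both motors stand in their containers: A in the carrier (right, about (585,110)) and B in the tray. Next is a flatness check, then hand-in.

```bash
python3 - <<'E'
from h import *
P=np.load("wE.npy"); A=P[60:270,190:310].reshape(-1,3)
for lo,hi in ((.041,.056),(.009,.017)):
    Q=A[(A[:,2]>lo)&(A[:,2]<hi)]; Q=Q[Q[:,0]<.55]; c=np.linalg.lstsq(np.c_[Q[:,:2],np.ones(len(Q))],Q[:,2],rcond=None)[0]; print(len(Q),c.round(3),Q.mean(0).round(4))
bot.job_done()
E
```

```text
4256 [0.022 0.002 0.034] [0.5051 0.3402 0.0462]
709 [ 0.003 -0.002  0.012] [0.4983 0.3253 0.0129]
the job is handed in; nothing more can be done
```

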